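# Open the workshop radio's battery bay

## Robot

A 6-joint arm with a two-finger parallel gripper is mounted at the origin on the work surface. World frame = base frame: x ahead of the robot, y to its left, z up, the work surface at z = 0. Lengths are in m, angles in rad, forces in N, time in s.
With the tool pointing down it reaches from about 0.3 to 0.775 m from the base axis. Payload 14.6 kg.
Tool frame: the origin (TCP) lies on the centre line of the jaws, within the pads' length; the fingertips stand 17 mm ahead of it and the grasp point (between the pads) lies 2 mm behind it; z points along the fingers, y is the line along which they close (so a half turn about z gives the same grasp; the last joint's range is limited). The gripper opens to 85 mm and grips with 20 to 120 N. Pads are 22 mm wide; open, the fingers measure 114 mm over their backs; the gripper's body (76 mm by 85 mm) begins 54 mm behind the grasp point. The pads swing forward as they close: fully open they stand 13 mm farther back than shut.
Start: joints at [1.151, 0.3, 1.521, -0, 1.321, -0.067], TCP at [0.19, 0.516, 0.212] pointing down, gripper open.
Joint ranges: [-3.03, 3.03], [-0.79, 2.21], [0.23, 2.52], [-1.04, 4.18], [0, 3.07], [-2.55, 2.55]. Speed limits (rad/s): [2.22, 2.22, 2.57, 3.14, 3.14, 3.14].

## Interface

Orientations are given as a rotation vector (axis times angle).
In Python, from workcell import arm, optics, spotter gives the robot as it stands.
- The arm moves only by the tool carry_out, never from a script. Its argument "steps" is a list of rows, each a list of 5 numbers: the shift along the world's x, y, z each as a share of 0.03 m, from -1 to 1, then the turn about the world's z as a share of 0.15 rad, from -1 to 1, then the gripper's target within -1 to 1 (fully open at 1, half-way at 0, shut at -1). In form: [[tx, ty, tz, spin, hand], ...]. A call has 1 to 20 rows; each row shifts and turns the commanded pose from where the row before left it; what a row does not reach is not made up. A row lasts 1/8 s, in which the tool goes at most 62.5 mm and 10.7 degrees, less where a joint would pass 70% of its speed; a pose out of reach is approached as far as the arm can. A call with a number of a shift or a turn outside -1 to 1 is refused whole. A call with a gripper value outside its range is refused whole. The fingers move at their own pace and stop on an object; the grip force is fixed at half the most. Time passes only in rows, so rows that do not move let the fingers close. It gives the time, the measured TCP pose, the force, the opening and the grip force at its end, in the units of the state.
- arm.observe(): the state, without advancing time (a new reading comes with each control period).
- optics.capture(name): name is "scene" or "side" or "wrist"; returns a dict with "color" (480x640x3 uint8, red, green, blue), "mtx" (3x3 intrinsics, pixels), "dist" ([k1, k2, p1, p2, k3] as OpenCV has them; the pictures are not rectified), "extrinsics" (4x4, takes a point from world to camera coordinates). Camera axes: x right, y down, z forward; pixel columns grow to the right and rows downward; lengths in m; the calibration is good to about 2 mm. A picture is of the moment at which its call begins. There is no depth.
- arm.sign_off(): hands the job in; it is judged then, once.
Trained networks look in a picture, given as the dict that the camera call returned (one of the last four; its "shot" number tells which), for a name from the list of things; names that differ only in an ending like _2 or _b are one class to them, and where a whole thing is asked for, a point or a joint stands for the part that bears it (a point fixed in the world has none). Each returns a list of dicts, best first, with "score" (0 to 1); they miss things now and then, are a little off and sometimes report something else, mostly with a low value. They report only what shows in the picture. A call takes as long as a camera call. They do not tell look-alikes from the thing itself.
- spotter.trace(picture, label): "pixels" (480x640 bool, what is visible of it) and "uv" ([column, row] in pixels, amid what is visible of it).
The state is a dict: "time_s": time; "q": joint angles; "dq": joint speeds; "effort": joint torques, N m; "tcp_pos": TCP position; "tool_rot": TCP orientation; "wrist_force": force on the tool from outside, world axes, zero at the start; "moment": the same for the moment, N m; "width": opening from 0.0 (shut) to 1.0 (fully open); "grasp_force": force on a finger pad.
Only numpy, scipy, OpenCV 4.12 (cv2) and the standard library are available. Lean on these libraries where they do the work, as an engineer would, in place of code of your own. Each camera call takes 0.05 s, during which the arm holds its last target. There are 200 camera calls.

## Task

The radio lies face down on the bench and its batteries need changing. Press the red snap tab in with a fingertip until the black battery cover springs loose, then push the cover by its raised thumb ridge right out of its guide rails, so that the whole battery bay lies open. Do not pick the cover up: leave it lying flat on the radio's back, with the tab free, and leave the batteries, tools and carvings around it alone.

Things in the scene. Friction and masses are not known exactly. Their poses are not given: they have to be found in the camera images.
- radio: Portable radio face down on a cork mat, fixed to the bench; silver case 340 mm long (its y), 180 mm wide (its x). Origin on the bench under the middle of the case, z up; its flat back panel is 83 mm above. Beyond the rails the panel is flat and free for y = -4 to +170 mm, x = -65 to +55 mm. Folded aerial, 8 mm high, along x = +72 mm; carrying handle 30 mm out from the +x side, 52 mm high.
- tab (a joint): Red snap tab, a sprung lever in the back panel at the cover's -y end, hinged at its outer (-y) end. 0 at rest, 0.24 rad fully pressed (pad 7 mm lower). Press straight down. The cover is released beyond about 0.1 rad (pad 3 mm lower). Needs 3 N to start, 4.5 N to release, 7 N at the bottom; springs back when let go.
- tab_pad (a point): Middle of the top of the tab's press pad, a rounded red roll 20 mm wide (x) and 14 mm thick (y). At rest its top is 17 mm above the radio's back panel, at x = -20, y = -135 mm in the radio's frame. What stands around it is lower: up to 8 mm above the panel, so the tab can be pressed home with a broad fingertip.
- cover: Black battery cover, loose plate 116 (y) x 72 (x) x 4 mm, about 60 g. Origin: centre of its underside; seated at x -20, y -66, z 83 mm in the radio's frame, axes parallel to the radio's. Slides only towards the radio's +y. Locked until the tab is pressed; spring prongs then push it 12 to 15 mm to +y. Clear of the rails at y = +54 mm (radio's frame), 120 mm from its seat.
- ridge (a point): Middle of the cover's grey thumb ridge, 10 mm above the cover's underside, at y = +20 mm in the cover's frame. The ridge stands across the cover: 46 mm wide (x), 8 mm thick (y), its top 12 mm above the cover's upper face. Pushed on its -y face towards +y it slides the cover with less than 2 N.
- bay (a point): Centre of the battery bay's mouth, level with the back panel, at x = -20, y = -64 mm in the radio's frame. The bay is 100 mm long (y), 56 mm wide (x), with four green batteries in it under the cover. Guide rails lie on both sides of the cover, from 72 mm before to 60 mm beyond this point along y, 8 mm high above the panel; 65 mm clear between their lips.
- cell_a: Spare battery standing on the bench beside the radio, 26 mm diameter, 50 mm tall. Origin under its centre. Leave alone.
- cell_b: Second spare battery, the same. Leave alone.
- chisel_a: Carving chisel with a pale wooden handle, 190 mm long (its x), 19 mm high, lying beyond the radio. Origin on the bench, 35 mm behind the handle's front end. Leave alone.
- chisel_b: Carving chisel with a brown handle, same size. Leave alone.
- chisel_c: Carving chisel with a dark handle, same size. Leave alone.
- mallet: Wooden mallet on its side: head 70 x 110 x 60 mm high, handle 185 mm to its -x. Origin under the head's centre. Leave alone.
- blank: Pale block of carving wood 120 x 90 x 55 mm high. Origin under its centre. Leave alone.
Not all that is in view belongs to the job. Leave any turquoise look-alike of the cover alone.

How it is judged:
On the way, in this order (a step that is already met when the one before it is completed fails the run):
1. the snap tab is pressed in and the cover has sprung loose (8 mm along its rails) (y of cover in the frame of radio above -0.058 m), for 0.05 s.
2. the cover is pushed out along its rails, off the battery bay (y of cover in the frame of radio above 0.046 m), for 0.1 s.
At the end, for the whole second after the job is handed in: The cover lies still and flat on the radio's back panel (underside within 5 mm of the panel, tilted less than 0.06 rad) at least 112 mm along from its seat, so that the bay is wholly open; the tab has sprung back (below 0.04 rad) (z of cover in the frame of radio between 0.08 and 0.088 m and angle between cover's own z axis and vertical below 0.06 rad and y of cover in the frame of radio above 0.046 m and value of joint tab below 0.04 rad and linear speed of cover below 0.02 m/s); the robot touches nothing.
It fails at once if the cover is lifted off the radio's back, tipped up or dropped off the radio (z of cover in the frame of radio above 0.095 m or z of cover in the frame of radio below 0.07 m or angle between cover's own z axis and vertical above 0.3 rad).
It fails at once if a bystander is moved by more than 20 mm or a standing one tipped (distance of any of cell_a, cell_b, chisel_a, chisel_b, chisel_c, mallet, blank from where it was at the start of the episode above 0.02 m or angle between any of cell_a, cell_b's own z axis and vertical above 0.4 rad).
It also fails if it takes over 38 s, if anything falls off the work surface, if the arm or the gripper's body presses on something with over 40 N, if the wrist force passes 120 N, or if a joint passes its speed limit or range.

## Working session

There is one attempt and no reset: what is moved stays moved. The work goes in short steps, Python scripts to look and compute and a tool call to move; the robot and the scene stay as the last step left them, time stands still between calls to the robot, and variables do not carry over. Pictures are saved under pics/ and viewed, at most 10 in all, crops included, and the job is handed in when it is done.

Besides the shell and the picture viewer there is one more tool, called as name([rows], argument=value, ...), one row to a line, values as JSON. carry_out: Moves the arm, as the interface text tells. Its arguments: {"type":"object","properties":{"steps":{"type":"array","items":{"type":"array","items":{"type":"number","minimum":-1,"maximum":1}}}},"required":["steps"]}

```bash
mkdir -p pics; cat > h.py <<'E'
from workcell import arm, optics, spotter
import numpy as np, cv2
def save(p,n): cv2.imwrite(f'pics/{n}.png',cv2.cvtColor(p['color'],cv2.COLOR_RGB2BGR))
def ray(p,uv):
    n=cv2.undistortPoints(np.array([[uv]],float),p['mtx'],np.array(p['dist'],float))[0,0]
    E=np.array(p['extrinsics']);R=E[:3,:3];return -R.T@E[:3,3], R.T@np.array([n[0],n[1],1])
def onz(p,uv,z):
    c,d=ray(p,uv);return c+d*(z-c[2])/d[2]
def tri(ps,uvs):
    A=np.zeros((3,3));b=np.zeros(3)
    for p,uv in zip(ps,uvs):
        c,d=ray(p,uv);d/=np.linalg.norm(d);M=np.eye(3)-np.outer(d,d);A+=M;b+=M@c
    return np.linalg.solve(A,b)
def proj(p,X):
    E=np.array(p['extrinsics']);return cv2.projectPoints(np.array(X,float).reshape(-1,1,3),cv2.Rodrigues(E[:3,:3])[0],E[:3,3],p['mtx'],np.array(p['dist'],float))[0][:,0]
E
python3 - <<'E'
from h import *
print(arm.observe())
P={n:optics.capture(n) for n in('scene','side','wrist')}
for n,p in P.items():
    save(p,n+'0'); print(n,np.round(p['extrinsics'],2).tolist())
    for l in('radio','cover','tab','tab_pad','ridge'):
        for r in spotter.trace(p,l)[:3]:
            print(n,l,round(r['score'],2),np.round(r['uv']),r['pixels'].sum(),onz(p,r['uv'],.095).round(3))
im=np.hstack([cv2.imread(f'pics/{n}0.png') for n in('scene','side')]); 
E
```

```text
{'time_s': 0.0, 'q': array([ 1.15141285e+00,  3.00479485e-01,  1.52158604e+00, -2.31533637e-05,
        1.32072734e+00, -6.66454578e-02]), 'dq': array([ 0.00050651, -0.0011286 ,  0.00038747,  0.00040361,  0.0011139 ,
       -0.00136893]), 'effort': array([ 5.19201385e-04, -5.43497586e+01, -3.61796808e+01, -9.83079167e-05,
        3.95862138e-03,  1.06323927e-05]), 'tcp_pos': array([0.18993105, 0.51588176, 0.21111464]), 'tool_rot': array([-5.51155678e-01, -3.09259611e+00,  1.83822057e-03]), 'wrist_force': array([ 0.48584488,  0.56325489, -0.20817039]), 'moment': array([-0.02525819, -0.00648524,  0.00707018]), 'grasp_force': 0.0, 'width': 1.0018347517637438}
scene [[0.18, 0.98, -0.02, -0.12], [0.53, -0.11, -0.84, -0.23], [-0.83, 0.15, -0.54, 2.01], [0.0, 0.0, 0.0, 1.0]]
scene radio 0.56 [326. 270.] 9213 [0.691 0.01  0.095]
scene cover 0.81 [198. 338.] 1154 [ 0.877 -0.293  0.095]
scene cover 0.67 [290. 250.] 567 [ 0.586 -0.061  0.095]
scene tab_pad 0.5 [161. 294.] 1882 [ 0.71  -0.375  0.095]
scene ridge 0.77 [288. 252.] 585 [ 0.595 -0.067  0.095]
scene ridge 0.63 [197. 341.] 1022 [ 0.887 -0.296  0.095]
side [[-0.96, -0.28, 0.0, 0.57], [-0.19, 0.64, -0.74, 0.16], [0.21, -0.71, -0.67, 1.08], [0.0, 0.0, 0.0, 1.0]]
side radio 0.88 [313. 279.] 13478 [0.57  0.125 0.095]
side cover 0.89 [291. 179.] 745 [ 0.718 -0.178  0.095]
side cover 0.56 [337. 225.] 983 [ 0.57  -0.045  0.095]
side cover 0.35 [319. 438.] 1230 [0.467 0.434 0.095]
side tab 0.52 [260. 431.] 1762 [0.553 0.448 0.095]
side tab 0.43 [337. 203.] 154 [ 0.59  -0.119  0.095]
side tab_pad 0.51 [341. 200.] 104 [ 0.584 -0.132  0.095]
side ridge 0.87 [334. 225.] 1153 [ 0.576 -0.043  0.095]
side ridge 0.85 [286. 178.] 781 [ 0.729 -0.177  0.095]
wrist [[0.35, 0.94, -0.0, -0.55], [0.9, -0.33, 0.29, -0.04], [0.27, -0.1, -0.96, 0.38], [0.0, 0.0, 0.0, 1.0]]
wrist radio 0.79 [138. 478.] 300 [0.387 0.232 0.095]
```

View pics/scene0.png

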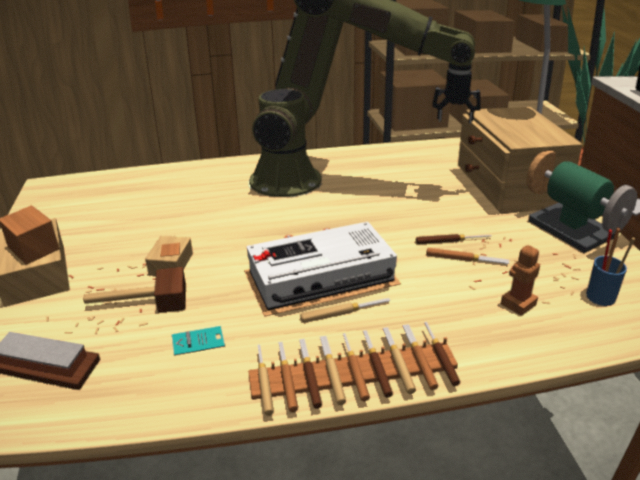

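View pics/side0.png

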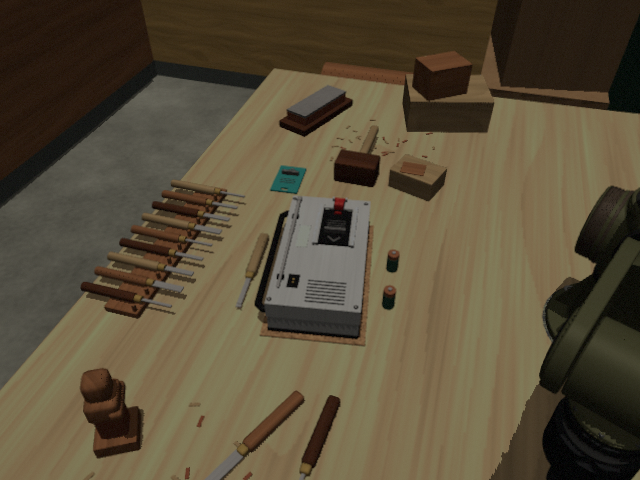

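Scene: the radio's red tab shows at about (265,255) in the scene view and (340,205) in the side view, with the black cover next to it at (337,228). The turquoise look-alike lies off to the side. I'll move above the radio for a close look.

carry_out([
  [0.6,-0.8,1,0,-1],
  [0.6,-0.8,1,0,-1],
  [0.6,-0.8,1,0,-1],
  [0.7,-0.9,0,0,-1],
  [0.7,-0.9,0,0,-1],
  [0.7,-0.9,0,0,-1],
  [0.7,-0.9,0,0,-1],
  [0.7,-0.9,0,0,-1],
  [0.7,-0.9,0,0,-1],
  [0.7,-0.9,0,0,-1],
  [0.7,-0.9,0,0,-1],
  [0.7,-0.9,0,0,-1],
  [0.7,-0.9,0,0,-1],
  [0.7,-0.9,0,0,-1],
  [0.7,-0.9,0,0,-1],
  [0.7,-0.9,0,0,-1],
  [0.7,-0.9,0,0,-1],
  [0,-0.9,0,0,-1],
  [0,0,0,0,-1],
])

```text
time_s: 3.28
tcp_pos: [0.5381, 0.0378, 0.3015]
tool_rot: [-0.554, -3.092, 0.0]
wrist_force: [-1.0, 0.8, -0.9]
width: 0.0
grasp_force: 0.0
```

```bash
python3 - <<'E'
from h import *
o=arm.observe();print(o['time_s'],o['tcp_pos'],o['tool_rot'],o['width'])
p=optics.capture('wrist');save(p,'wrist1');E=np.array(p['extrinsics']);print(-E[:3,:3].T@E[:3,3],E[:3,:3].round(2).tolist())
for l in('radio','cover','tab','tab_pad','ridge'):
    for r in spotter.trace(p,l)[:3]:
        print(l,round(r['score'],2),np.round(r['uv']),r['pixels'].sum(),onz(p,r['uv'],.095).round(3))
E
```

```text
3.275 [0.53813661 0.03779991 0.30153472] [-5.54482694e-01 -3.09199603e+00  2.52349748e-04] 0.0002950135593444128
[0.46832164 0.0629067  0.46427961] [[0.35, 0.94, -0.0], [0.9, -0.33, 0.29], [0.27, -0.1, -0.96]]
radio 0.73 [345. 227.] 38778 [0.569 0.06  0.095]
radio 0.3 [198. 294.] 726 [ 0.585 -0.13   0.095]
cover 0.6 [199. 405.] 148 [ 0.731 -0.201  0.095]
cover 0.35 [346. 228.] 38879 [0.57  0.06  0.095]
tab 0.78 [201. 291.] 686 [ 0.583 -0.124  0.095]
tab 0.63 [381. 309.] 953 [0.678 0.067 0.095]
tab_pad 0.59 [223. 154.] 521 [ 0.45  -0.034  0.095]
tab_pad 0.36 [ 65. 339.] 6313 [ 0.583 -0.316  0.095]
ridge 0.67 [257. 264.] 5264 [ 0.574 -0.049  0.095]
ridge 0.66 [198. 403.] 100 [ 0.728 -0.2    0.095]
```

View pics/wrist1.png

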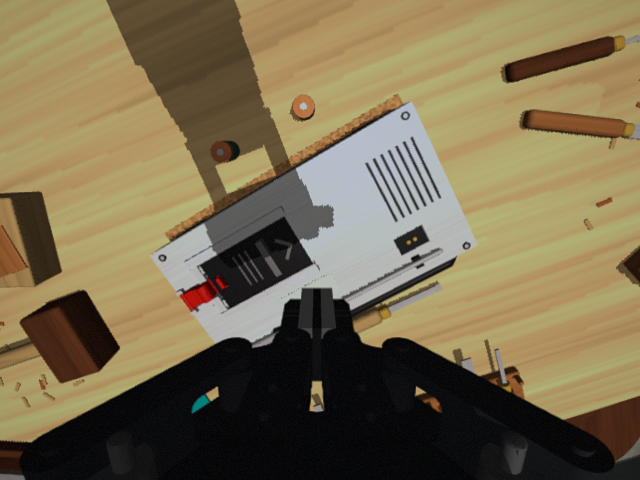

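The wrist view shows the red tab at (203,292), the black cover around (257,263) with its grey ridge near (268,258), and panel corners at about (149,256), (411,101) and (478,240).

```bash
python3 - <<'E'
from h import *
p=optics.capture('wrist')
c=[onz(p,u,.083) for u in((149,256),(411,101),(478,240))]
print(np.round(c,4).tolist(),[np.linalg.norm(c[1]-c[0]),np.linalg.norm(c[2]-c[1])])
v=c[1]-c[0];w=c[2]-c[1];a1=np.arctan2(-v[0],v[1]);a2=np.arctan2(w[1],w[0]);print('yaw',a1,a2)
ctr=(c[0]+c[2])/2;print('ctr',ctr)
a=(2*a1+a2)/3;R=np.array([[np.cos(a),-np.sin(a)],[np.sin(a),np.cos(a)]])
for n,q in dict(pad=(-.02,-.135),ridge=(-.02,-.046)).items():print(n,ctr[:2]+R@q)
# reds in all views
ps=[p,optics.capture('scene'),optics.capture('side')];uv=[]
for q in ps:
    h=q['color'].astype(int);m=(h[...,0]>120)&(h[...,1]<50)&(h[...,2]<50)
    n,l,s,ce=cv2.connectedComponentsWithStats(m.astype(np.uint8));k=1+s[1:,4].argmax();print(s[k],ce[k]);uv.append(ce[k])
print(tri(ps,uv),[onz(q,u,.095).round(4) for q,u in zip(ps,uv)])
X=np.array([np.r_[ctr[:2]+R@q[:2],.083+q[2]] for q in [(-.02,-.135,.017),(-.043,-.046,.016),(.003,-.046,.016),(-.056,-.124,.004),(.016,-.124,.004),(.016,-.008,.004),(-.056,-.008,.004),(-.09,-.17,0),(.09,-.17,0),(.09,.17,0),(-.09,.17,0)]])
ims=[]
for q,(x,y) in zip(ps,((130,90),(200,190),(250,150))):
    im=cv2.cvtColor(q['color'],cv2.COLOR_RGB2BGR);z=1 if x==130 else 2
    im=cv2.resize(im,None,fx=z,fy=z)
    for u in proj(q,X):cv2.circle(im,tuple(int(round(t*z)) for t in u),1,(0,255,0),-1)
    s=(400,300);im=im[y*z:y*z+s[1],x*z:x*z+s[0]];ims.append(im)
cv2.imwrite('pics/o.png',cv2.resize(np.hstack(ims[:2]),None,fx=1,fy=1))
E
```

```text
[[0.5248, -0.167, 0.083], [0.4673, 0.1692, 0.083], [0.6394, 0.2017, 0.083]] [np.float64(0.3409963530664911), np.float64(0.17506530374874474)]
yaw 0.16937581897267157 0.18670003352667883
ctr [0.58209731 0.01734824 0.083     ]
pad [ 0.58592792 -0.11907143]
ridge [ 0.5704191 -0.0314331]
[179 286  32  25 414] [194.33333333 297.38164251]
[258 252  12   8  39] [263.41025641 255.43589744]
[335 199   8   6  31] [338.90322581 201.25806452]
[ 0.58889085 -0.13205946  0.09089247] [array([ 0.5878, -0.1335,  0.095 ]), array([ 0.5987, -0.1294,  0.095 ]), array([ 0.5866, -0.1272,  0.095 ])]
```

View pics/o.png

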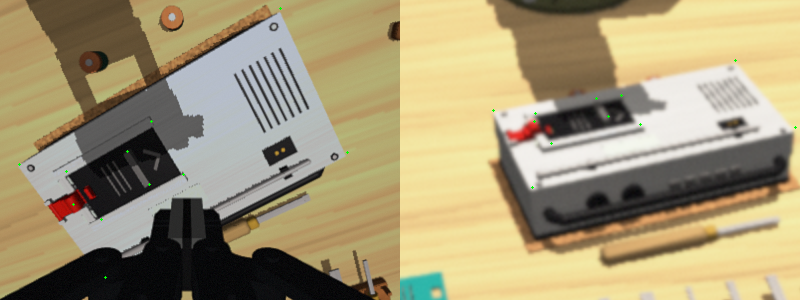

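carry_out([
  [0.5,-0.83,-0.72,0.6,-1],
  [0.5,-0.83,-0.72,0.6,-1],
  [0.5,-0.83,-0.72,0.6,-1],
  [0.5,-0.83,-0.72,0.6,-1],
  [0.5,-0.83,-0.72,0.6,-1],
  [0.5,-0.83,-0.72,0.5,-1],
  [0,0,0,0,-1],
  [0,0,0,0,-1],
])

```text
time_s: 4.72
tcp_pos: [0.6281, -0.1098, 0.1726]
tool_rot: [-0.269, 3.13, -0.0]
wrist_force: [0.6, -0.5, 0.9]
width: 0.003
grasp_force: 0.0
```

```bash
python3 - <<'E'
from h import *
o=arm.observe();print(o['time_s'],o['tcp_pos'],o['tool_rot'])
p=optics.capture('wrist')
ctr=np.array([.5821,.01735]);a=.175;R=np.array([[np.cos(a),-np.sin(a)],[np.sin(a),np.cos(a)]])
X=np.array([np.r_[ctr+R@q[:2],.083+q[2]] for q in [(-.02,-.135,.017),(-.043,-.05,.016),(.003,-.05,.016),(-.056,-.124,.004),(.016,-.124,.004),(.016,-.008,.004),(-.056,-.008,.004),(-.09,-.17,0)]])
im=cv2.cvtColor(p['color'],cv2.COLOR_RGB2BGR)
for u in proj(p,X):cv2.circle(im,tuple(int(round(t)) for t in u),2,(0,255,0),-1);print(u.round())
cv2.imwrite('pics/w2.png',im)
E
```

```text
4.725 [ 0.62807585 -0.10976197  0.17262306] [-2.69075738e-01  3.12957680e+00 -7.48568549e-05]
[315. 186.]
[442. 151.]
[436. 218.]
[330. 131.]
[330. 232.]
[484. 231.]
[498. 131.]
[262.  78.]
```

View pics/w2.png

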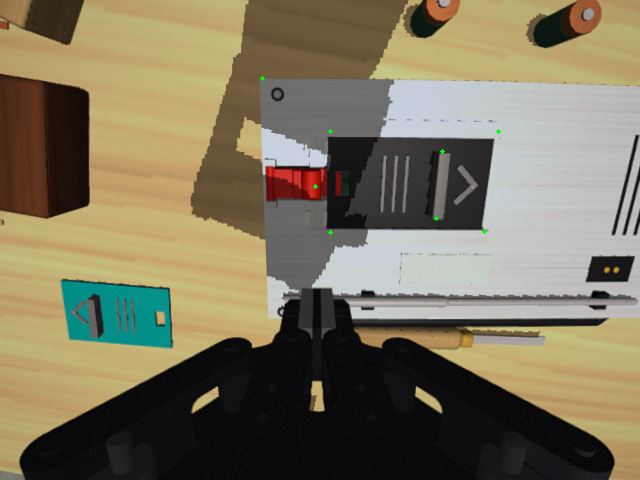

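The pad roll is at (312,184), about 2 px from the prediction. I'll move over it and press.

carry_out([
  [-0.72,-0.18,0,0,-1],
  [-0.72,-0.18,0,0,-1],
  [0,0,-0.6,0,-1],
  [0,0,-0.6,0,-1],
  [0,0,-0.4,0,-1],
  [0,0,-0.2,0,-1],
  [0,0,-0.15,0,-1],
  [0,0,0,0,-1],
])

```text
time_s: 5.78
tcp_pos: [0.5849, -0.1211, 0.1135]
tool_rot: [0.27, -3.13, -0.0]
wrist_force: [-0.4, 0.7, -0.5]
width: 0.002
grasp_force: 0.0
```

carry_out([
  [0,0,-0.1,0,-1],
  [0,0,0,0,-1],
])

```text
time_s: 6.02
tcp_pos: [0.5848, -0.1211, 0.1106]
tool_rot: [0.27, -3.13, -0.0]
wrist_force: [0.3, 0.6, 0.6]
width: -0.001
grasp_force: 0.0
```

carry_out([
  [0,0,-0.1,0,-1],
  [0,0,0,0,-1],
])

```text
time_s: 6.28
tcp_pos: [0.5847, -0.1211, 0.1073]
tool_rot: [0.27, -3.13, -0.0]
wrist_force: [0.1, -0.5, -0.9]
width: 0.003
grasp_force: 0.0
```

```bash
python3 - <<'E'
from h import *
o=arm.observe();print(o['time_s'],o['tcp_pos'],o['wrist_force'])
p=optics.capture('wrist');im=cv2.cvtColor(p['color'],cv2.COLOR_RGB2BGR)
q=optics.capture('side');jm=cv2.cvtColor(q['color'],cv2.COLOR_RGB2BGR)[160:280,260:420]
cv2.imwrite('pics/w3.png',np.hstack([cv2.resize(im[100:400,200:600],(400,300)),cv2.resize(jm,(400,300),interpolation=cv2.INTER_CUBIC)]))
E
```

```text
6.275 [ 0.58472616 -0.12106893  0.10734933] [ 0.06658896 -0.51247429 -0.93608754]
```

View pics/w3.png

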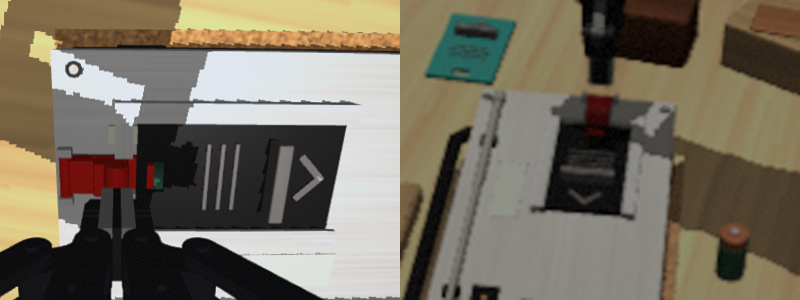

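The side view shows the fingertip at crop (600,82) just above/behind the tab at (600,110), so it seems not to be touching. I'll check the projections.

```bash
python3 - <<'E'
from h import *
for n in('wrist','side','scene'):
    p=optics.capture(n)
    print(n,[proj(p,(.5847,-.1211,z)).round(1).tolist() for z in (.083,.09,.1,.12,.14)])
    if n=='scene': save(p,'s3');im=cv2.imread('pics/s3.png')[200:300,210:370]
    if n=='side':
        jm=cv2.cvtColor(p['color'],cv2.COLOR_RGB2BGR)[170:230,300:380]
cv2.imwrite('pics/z.png',np.hstack([cv2.resize(im,(400,250),interpolation=cv2.INTER_CUBIC),cv2.resize(jm,(400,250),interpolation=cv2.INTER_CUBIC)]))
E
```

```text
wrist [[[317.6, 270.8]], [[317.6, 275.4]], [[317.7, 282.6]], [[317.8, 299.4]], [[317.9, 320.5]]]
side [[[338.9, 207.2]], [[339.0, 204.8]], [[339.1, 201.2]], [[339.3, 194.0]], [[339.6, 186.6]]]
scene [[[266.5, 256.0]], [[266.3, 253.7]], [[266.0, 250.3]], [[265.5, 243.5]], [[265.0, 236.5]]]
```

View pics/z.png

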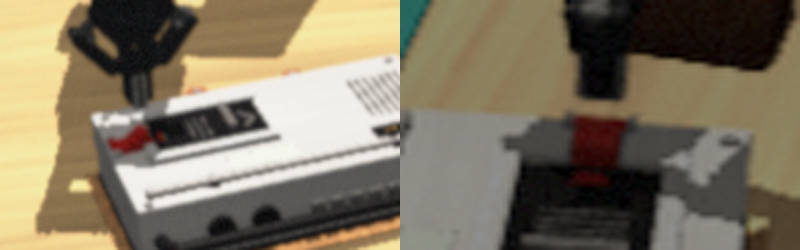

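Three views agree that the tip is still at z≈0.12, roughly 20 mm above the pad. I'll keep going down gently, watching the force.

carry_out([
  [0,0,-0.2,0,-1],
  [0,0,-0.2,0,-1],
  [0,0,0,0,-1],
])

```text
time_s: 6.9
tcp_pos: [0.5845, -0.121, 0.0948]
tool_rot: [0.27, -3.129, -0.001]
wrist_force: [0.8, 0.3, -0.7]
width: 0.002
grasp_force: 0.0
```

carry_out([
  [0,0,-0.13,0,-1],
  [0,0,0,0,-1],
])

```text
time_s: 7.15
tcp_pos: [0.5847, -0.121, 0.0914]
tool_rot: [0.27, -3.13, -0.0]
wrist_force: [0.7, 0.4, 0.8]
width: -0.002
grasp_force: 0.0
```

carry_out([
  [0,0,-0.13,0,-1],
  [0,0,0,0,-1],
])

```text
time_s: 7.4
tcp_pos: [0.5847, -0.1211, 0.0875]
tool_rot: [0.27, -3.129, -0.0]
wrist_force: [-0.3, 0.7, -0.0]
width: 0.003
grasp_force: 0.0
```

```bash
python3 - <<'E'
from h import *
ims=[]
for n,(x,y) in(('scene',(210,200)),('side',(290,160))):
    p=optics.capture(n)
    print(n,[proj(p,(.5847,-.1211,z)).round(1).tolist() for z in (.083,.1,.12)])
    ims.append(cv2.resize(cv2.cvtColor(p['color'],cv2.COLOR_RGB2BGR)[y:y+75,x:x+100],(400,300),interpolation=cv2.INTER_CUBIC))
cv2.imwrite('pics/z2.png',np.hstack(ims))
print(arm.observe()['wrist_force'])
E
```

```text
scene [[[266.5, 256.0]], [[266.0, 250.3]], [[265.5, 243.5]]]
side [[[338.9, 207.2]], [[339.1, 201.2]], [[339.3, 194.0]]]
[-0.71559116  0.36744031  0.58441256]
```

View pics/z2.png

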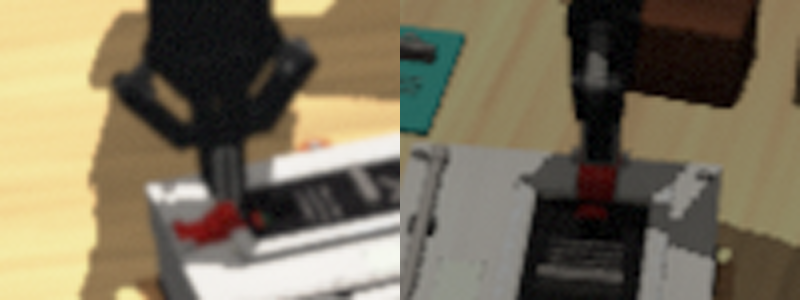

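The tip is now right at the pad top: z≈0.10 in both views, so the tip height is about TCP z + 13 mm. Pressing now.

carry_out([
  [0,0,-0.1,0,-1],
  [0,0,0,0,-1],
])

```text
time_s: 7.75
tcp_pos: [0.5847, -0.121, 0.0845]
tool_rot: [0.27, -3.13, -0.0]
wrist_force: [0.3, -0.3, -0.6]
width: 0.001
grasp_force: 0.0
```

carry_out([
  [0,0,-0.1,0,-1],
  [0,0,0,0,-1],
])

```text
time_s: 8.0
tcp_pos: [0.5847, -0.121, 0.0815]
tool_rot: [0.27, -3.13, -0.0]
wrist_force: [-0.4, -0.2, -0.0]
width: 0.0
grasp_force: 0.0
```

carry_out([
  [0,0,-0.07,0,-1],
  [0,0,0,0,-1],
])

```text
time_s: 8.25
tcp_pos: [0.5849, -0.1209, 0.0799]
tool_rot: [-0.27, 3.13, 0.0]
wrist_force: [-1.3, 2.3, 3.2]
width: -0.002
grasp_force: 1.4
```

```bash
python3 - <<'E'
from h import *
ims=[]
for n,(x,y,w,h) in(('wrist',(200,150,267,200)),('side',(290,160,100,75))):
    p=optics.capture(n)
    print(n,[proj(p,(.5847,-.1211,z)).round(1).tolist() for z in (.083,.1,.12)])
    ims.append(cv2.resize(cv2.cvtColor(p['color'],cv2.COLOR_RGB2BGR)[y:y+h,x:x+w],(400,300),interpolation=cv2.INTER_CUBIC))
cv2.imwrite('pics/z3.png',np.hstack(ims))
o=arm.observe();print(o['wrist_force'],o['tcp_pos'])
E
```

```text
wrist [[[317.5, 290.8]], [[317.5, 306.6]], [[317.6, 329.8]]]
side [[[338.9, 207.2]], [[339.1, 201.2]], [[339.3, 194.0]]]
[-0.50644491  1.65116959  3.52582752] [ 0.58495537 -0.12096546  0.07992777]
```

View pics/z3.png

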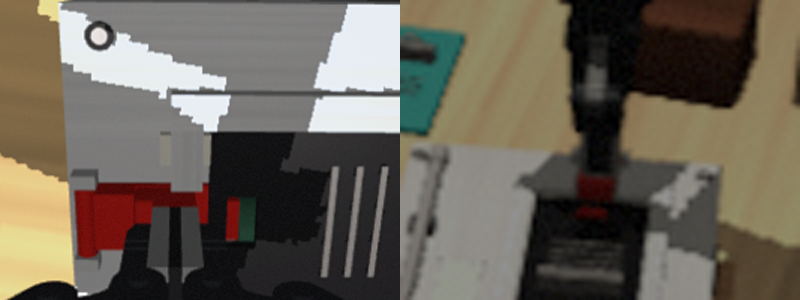

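The tip is on the red roll, with contact at 3.5 N. I'll press further.

carry_out([
  [0,0,-0.08,0,-1],
  [0,0,0,0,-1],
])

```text
time_s: 8.6
tcp_pos: [0.5851, -0.1207, 0.0776]
tool_rot: [-0.27, 3.129, 0.001]
wrist_force: [-0.8, 4.5, 5.3]
width: 0.001
grasp_force: 2.8
```

carry_out([
  [0,0,-0.08,0,-1],
  [0,0,0,0,-1],
])

```text
time_s: 8.85
tcp_pos: [0.5852, -0.1207, 0.0753]
tool_rot: [-0.27, 3.129, 0.0]
wrist_force: [-0.7, 4.7, 6.3]
width: -0.001
grasp_force: 3.2
```

```bash
cat > cov.py <<'E'
from h import *
# black cover's +y edge/ridge in side view: report trace
for n in('side','scene'):
    p=optics.capture(n)
    for l in('ridge','cover'):
        for r in spotter.trace(p,l)[:3]:
            X=onz(p,r['uv'],.09);d=X[:2]-[.5821,.01735];a=.175
            q=np.array([[np.cos(a),np.sin(a)],[-np.sin(a),np.cos(a)]])@d
            print(n,l,round(r['score'],2),np.round(r['uv'],1),'radio xy',q.round(4))
E
python3 cov.py
```

```text
side ridge 0.85 [287.7 173.8] radio xy [ 0.1121 -0.2442]
side cover 0.92 [336.1 232.5] radio xy [-0.0238 -0.0402]
side cover 0.86 [292.4 180. ] radio xy [ 0.0969 -0.2199]
scene ridge 0.64 [197.8 339.5] radio xy [ 0.235  -0.3583]
scene ridge 0.57 [295.8 249.4] radio xy [-0.0127 -0.0625]
scene ridge 0.43 [333.4 310.3] radio xy [ 0.2471 -0.0642]
scene cover 0.84 [197.6 340.8] radio xy [ 0.2389 -0.3595]
scene cover 0.69 [295.  245.8] radio xy [-0.0293 -0.059 ]
```

The cover has shifted to +y by more than a centimetre, so it is sprung loose. I'll lift off, move behind the ridge and lower toward the cover.

carry_out([
  [0,0,0.6,0,-1],
  [0,0,0.7,0,-1],
  [-0.13,0.77,0,0,-1],
  [-0.14,0.77,0,0,-1],
  [-0.13,0.76,0,0,-1],
  [0,0,-0.5,0,-1],
  [0,0,-0.5,0,-1],
  [0,0,-0.1,0,-1],
  [0,0,0,0,-1],
])

```text
time_s: 10.28
tcp_pos: [0.5727, -0.0525, 0.0805]
tool_rot: [0.269, -3.129, -0.0]
wrist_force: [-0.3, -1.1, 0.9]
width: 0.002
grasp_force: 0.0
```

```bash
python3 - <<'E'
from h import *
o=arm.observe();print(o['wrist_force'],o['tcp_pos'])
p=optics.capture('wrist');q=optics.capture('side')
im=cv2.cvtColor(p['color'],cv2.COLOR_RGB2BGR)[150:350,200:467]
jm=cv2.cvtColor(q['color'],cv2.COLOR_RGB2BGR)[180:255,290:390]
cv2.imwrite('pics/r.png',np.hstack([cv2.resize(i,(400,300),interpolation=cv2.INTER_CUBIC) for i in(im,jm)]))
E
python3 cov.py
```

```text
[-0.31953616 -1.13897306  0.87541059] [ 0.57274034 -0.05246455  0.08047824]
side ridge 0.9 [335.5 230.1] radio xy [-0.0218 -0.0479]
side ridge 0.88 [285.6 177.6] radio xy [ 0.1146 -0.2278]
side ridge 0.48 [318.1 437.5] radio xy [-0.039   0.4274]
side cover 0.7 [290.4 179.5] radio xy [ 0.102  -0.2214]
side cover 0.58 [332.8 233.9] radio xy [-0.0172 -0.0349]
scene ridge 0.96 [195.6 336.2] radio xy [ 0.2232 -0.3607]
scene ridge 0.76 [297.9 248.8] radio xy [-0.0134 -0.0567]
scene cover 0.98 [296.1 247.4] radio xy [-0.0212 -0.0588]
scene cover 0.91 [197.9 340.2] radio xy [ 0.2372 -0.3585]
scene cover 0.64 [334.7 312. ] radio xy [ 0.2536 -0.0637]
```

View pics/r.png

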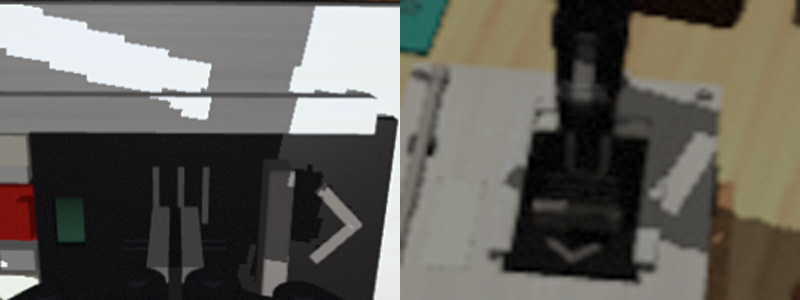

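The cover has sprung clear of the tab. The fingertip at crop (177,205) is behind the ridge at (275,220). I'll lower in small steps until it lightly touches the cover.

carry_out([
  [0,0,-0.12,0,-1],
  [0,0,0,0,-1],
])

```text
time_s: 10.92
tcp_pos: [0.5726, -0.0521, 0.0769]
tool_rot: [0.27, -3.129, -0.0]
wrist_force: [-0.2, -0.2, -0.9]
width: 0.001
grasp_force: 0.0
```

carry_out([
  [0,0,-0.08,0,-1],
  [0,0,0,0,-1],
])

```text
time_s: 11.18
tcp_pos: [0.5727, -0.0521, 0.0747]
tool_rot: [0.27, -3.13, -0.0]
wrist_force: [-0.1, 0.2, -0.5]
width: 0.003
grasp_force: 0.0
```

carry_out([
  [-0.058,0.328,0,0,-1],
  [-0.058,0.328,0,0,-1],
  [-0.058,0.328,0,0,-1],
  [-0.058,0.328,0,0,-1],
  [-0.058,0.328,0,0,-1],
  [-0.058,0.328,0,0,-1],
])

```text
time_s: 11.92
tcp_pos: [0.5623, 0.0076, 0.0749]
tool_rot: [-0.27, 3.13, -0.0]
wrist_force: [-0.4, -0.2, 1.0]
width: -0.001
grasp_force: 0.3
```

```bash
python3 cov.py
```

```text
side ridge 0.72 [287.3 176. ] radio xy [ 0.1116 -0.2349]
side ridge 0.7 [333.9 246.4] radio xy [-0.0232  0.0043]
side cover 0.94 [331.8 246.8] radio xy [-0.019  0.006]
side cover 0.66 [287.7 179.1] radio xy [ 0.1086 -0.2223]
scene ridge 0.94 [311.5 246.9] radio xy [-0.0089 -0.022 ]
scene ridge 0.74 [464.3 256.5] radio xy [0.173  0.3123]
scene ridge 0.6 [197.6 339. ] radio xy [ 0.2333 -0.3584]
scene cover 0.85 [311.6 247.6] radio xy [-0.0058 -0.0229]
scene cover 0.62 [441.2 236.3] radio xy [0.0689 0.3073]
```

carry_out([
  [-0.058,0.328,0,0,-1],
  [-0.058,0.328,0,0,-1],
  [-0.058,0.328,0,0,-1],
  [-0.058,0.328,0,0,-1],
  [-0.058,0.328,0,0,-1],
  [-0.058,0.328,0,0,-1],
  [-0.04,0.22,0,0,-1],
  [-0.02,0.11,0,0,-1],
  [0,0,0,0,-1],
])

```text
time_s: 13.35
tcp_pos: [0.5502, 0.076, 0.0749]
tool_rot: [-0.27, 3.13, 0.0]
wrist_force: [0.1, 0.6, 0.1]
width: -0.001
grasp_force: 0.0
```

```bash
python3 cov.py; python3 - <<'E'
from h import *
# edges of the cover by trace outline, back projected on its top plane
p=optics.capture('wrist')
for r in spotter.trace(p,'cover')[:2]:
    ys,xs=np.nonzero(r['pixels']);a=.175
    P=np.array([onz(p,(x,y),.087)[:2] for x,y in zip(xs[::7],ys[::7])])-[.5821,.01735]
    q=P@np.array([[np.cos(a),np.sin(a)],[-np.sin(a),np.cos(a)]]).T
    print(r['score'],len(xs),np.percentile(q,[1,50,99],axis=0).round(4).tolist())
save(p,'wend')
E
```

```text
side ridge 0.91 [285.4 176.4] radio xy [ 0.1158 -0.2327]
side ridge 0.87 [328.3 269.5] radio xy [-0.0186  0.0733]
side cover 0.84 [328.4 269.8] radio xy [-0.0189  0.0741]
side cover 0.62 [289.  180.9] radio xy [ 0.1044 -0.2153]
scene ridge 0.94 [195.9 342. ] radio xy [ 0.2413 -0.3635]
scene ridge 0.82 [334.6 242.7] radio xy [-0.0056  0.0392]
scene cover 0.71 [336.3 240.2] radio xy [-0.0151  0.0476]
scene cover 0.58 [200.4 340.2] radio xy [ 0.2391 -0.3536]
0.61 23580 [[-0.0558, -0.0032], [-0.0334, 0.0492], [0.0037, 0.1111]]
```

The cover now spans about −3 to +111 mm, so its centre is at y≈54 mm. I'll push a few more millimetres for margin, back off and lift away.

carry_out([
  [-0.02,0.11,0,0,-1],
  [-0.02,0.11,0,0,-1],
  [0,0,0,0,-1],
  [0.04,-0.2,0,0,-1],
  [0,0,0.5,0,-1],
  [0,0,1,0,-1],
  [0,0,1,0,-1],
  [0,0,1,0,-1],
  [0,0,1,0,-1],
  [0,0,0,0,-1],
])

```text
time_s: 15.0
tcp_pos: [0.551, 0.0765, 0.2132]
tool_rot: [-0.269, 3.125, -0.0]
wrist_force: [0.3, -0.0, 0.9]
width: 0.001
grasp_force: 0.0
```

```bash
python3 cov.py | grep cover; python3 - <<'E'
from h import *
p=optics.capture('wrist')
for l in('cover','tab','bay','ridge'):
  for r in spotter.trace(p,l)[:2]:
    ys,xs=np.nonzero(r['pixels']);a=.175
    P=np.array([onz(p,(x,y),.087)[:2] for x,y in zip(xs[::7],ys[::7])])-[.5821,.01735]
    q=P@np.array([[np.cos(a),np.sin(a)],[-np.sin(a),np.cos(a)]]).T
    print(l,r['score'],len(xs),np.percentile(q,[1,50,99],axis=0).round(4).tolist())
save(p,'wend')
o=arm.observe();print(o['time_s'],o['wrist_force'])
E
```

```text
side cover 0.84 [289.1 178.8] radio xy [ 0.1055 -0.2239]
side cover 0.59 [328.  267.7] radio xy [-0.0175  0.0683]
scene cover 0.77 [342.7 239.7] radio xy [-0.0112  0.0637]
scene cover 0.76 [198.2 340.6] radio xy [ 0.2387 -0.3582]
scene cover 0.37 [316.2 267.2] radio xy [ 0.0798 -0.0421]
cover 0.95 10889 [[-0.0545, 0.0031], [-0.0212, 0.061], [0.0161, 0.1175]]
cover 0.78 1671 [[0.0547, -0.2508], [0.0831, -0.2291], [0.1101, -0.2114]]
tab 0.98 1677 [[-0.0319, -0.1708], [-0.0208, -0.1424], [-0.008, -0.1112]]
bay 0.56 64808 [[-0.0984, -0.1676], [-0.0204, -0.0298], [0.0882, 0.1625]]
ridge 0.87 1752 [[0.0532, -0.2512], [0.0829, -0.2287], [0.1108, -0.2099]]
ridge 0.67 10766 [[-0.0545, 0.0033], [-0.0212, 0.0611], [0.0154, 0.1176]]
15.55 [ 0.22227301  0.06189928 -0.21891835]
```

The cover's full outline now spans 3 to 117 mm, centre ≈60 mm and well clear of the 46 mm limit. The arm is touching nothing, so I'm handing in.

```bash
python3 -c "
from workcell import arm
print(arm.sign_off())"
```

```text
the job is handed in; nothing more can be done
None
```

I pressed the tab, pushed the cover out to about y = +60 mm (46 mm needed) and handed the job in at about 15.6 s with the arm clear; the hand-in returned no verdict, and I did not measure the tab's angle after release.

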